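Strip a seized desk fan: left-hand spinner nut off, blade out

ROBOT

A 6-joint arm with a two-finger parallel gripper is mounted at the origin on the work surface. World frame = base frame: x ahead of the robot, y to its left, z up, the work surface at z = 0. Lengths are in mm, angles in rad, forces in N, time in s.
With the tool pointing down it reaches from about 350 to 975 mm from the base axis. Payload 7.1 kg.
Tool frame: the origin (TCP) lies on the mounting face of the last link; the fingertips stand 182 mm ahead of it and the grasp point (between the pads) lies 163 mm ahead of it (ctrl.tip_reach is the distance from the TCP to the fingertips, in mm); z points along the fingers, y is the direction in which the jaws open and shut (so a half turn about z gives the same grasp; the last joint's range is limited). The gripper opens to 88 mm and grips with 3 to 60 N. Pads are 20 mm wide; open, the fingers measure 115 mm over their backs; the gripper's body (75 mm by 178 mm) begins 61 mm behind the grasp point.
Start: joints at [1.264, 0.423, 1.63, -0, 1.089, -0.019], TCP at [177.371, 599.288, 404.675] pointing down, gripper open.
Joint ranges: [-3, 3], [-0.9, 2.11], [0.09, 2.58], [-1.31, 4.45], [0.11, 2.69], [-2.54, 2.54]. Speed limits (rad/s): [2.39, 2.39, 3.01, 3.14, 3.14, 3.14].

INTERFACE

Orientations are given as a rotation vector (axis times angle).
In Python, from workcell import ctrl gives the robot as it stands.
- The arm moves only by the tool jog_arm, never from a script. Its argument "steps" is a list that holds one entry, the list of rows, each a list of 7 numbers: the shift along the tool's x, y, z in m, then the turn, a rotation vector about the tool's x, y, z in degrees, then the gripper's target within -1 to 1 (shut at 1, half-way at 0, fully open at -1). A call has 1 to 20 rows; each row shifts and turns the commanded pose from where the row before left it, along the tool's axes as they then stand; what a row does not reach is not made up. A row lasts 1/12 s, in which the tool goes at most 41.7 mm and 7.16 degrees, less where a joint would pass 70% of its speed; a pose out of reach is approached as far as the arm can. A call is refused whole if a number of a shift passes 0.0417 or a number of a turn 7.16, either way. A call with a gripper value outside its range is refused whole. The fingers move at their own pace and stop on an object; the grip force is fixed at half the most. Time passes only in rows, so rows that do not move let the fingers close. It gives the time, the measured TCP pose, the force and the opening at its end, in the units of the state.
- ctrl.get_obs(): the state, without advancing time (a new reading comes with each control period).
- ctrl.get_image(name): name is "side" or "top" or "wrist"; returns the picture (480x640x3 uint8, red, green, blue); there is no depth.
- ctrl.camera_info(name): a dict with "fx", "fy", "cx", "cy" (pixels), "dist" ([k1, k2, p1, p2, k3] as OpenCV has them; the pictures are not rectified), "origin" and "attitude" of the camera in the world; the wrist camera has in their place "T_tool_cam" (4x4, takes a point from camera to tool coordinates, whose origin is the TCP and whose axes are the flange's). Camera axes: x right, y down, z forward; pixel columns grow to the right and rows downward; lengths in mm; the calibration is good to about 2 mm. A picture is of the moment at which its call begins: read the wrist's pose just before it. camera_info takes no time and is no camera call.
- ctrl.close_job(): hands the job in, once; it reports no verdict.
Trained networks look in the newest picture that a camera, given by its name, has taken for a name from the list of things; names that differ only in an ending like _2 or _b are one class to them, and where a whole thing is asked for, a point or a joint stands for the part that bears it (a point fixed in the world has none). Each returns a list of dicts, best first, with "p" (0 to 1); they miss things now and then, are a little off and sometimes report something else, mostly with a low value. They report only what shows in the picture. A call takes as long as a camera call. They do not tell look-alikes from the thing itself.
- ctrl.look_for(thing, camera): "bbox" ([left, top, right, bottom] in pixels, round what is visible of it).
- ctrl.trace(thing, camera): "pixels" (480x640 bool, what is visible of it) and "bbox" ([left, top, right, bottom] in pixels, round what is visible of it).
- ctrl.landmark_of(thing, camera): "uv" ([column, row] in pixels: a listed point, or the origin of a listed thing).
The state is a dict: "t": time; "qpos": joint angles; "qvel": joint speeds; "joint_torque": joint torques, N m; "ee_pos": TCP position; "orientation": TCP orientation; "ft_force": force on the tool from outside, world axes, zero at the start; "moment": the same for the moment, N m; "width": finger opening in mm.
Only numpy, scipy, OpenCV 4.12 (cv2) and the standard library are available. Lean on these libraries where they do the work, as an engineer would, in place of code of your own. Each camera call takes 0.05 s, during which the arm holds its last target.

TASK

The desk fan's shaft has seized, so strip it for cleaning: unscrew the dark spinner nut that holds the blade (left-hand thread: it loosens clockwise; never force or jam the thread) and set it down in the soap dish, with the blade left on its shaft meanwhile. Then lift the blade straight off and lay it flat on the floor of the wash tray, front side up as it came off. Set both down rather than letting them fall, and leave the other things on the surface where they are.

Things in the scene. Friction and masses are not known exactly. Their poses are not given: they have to be found in the camera images.
- fan: cream desk fan, fixed to the surface, head turned straight up, front guard off. Origin: on the surface under the shaft axis; z up along the shaft. Base 176 mm across. The rear guard is an open wire basket round the blade, outer radius 117 mm, rim top at z = 152 mm. The shaft has seized and does not turn
- thread_home (a point): on the shaft axis at fan z = 158 mm, where the nut's underside rests on the hub when home. Two-start LEFT-HAND thread, lead 16 mm per turn: seen from above, turning the nut clockwise (negative yaw) raises it; anticlockwise drives it hard onto the hub. About 2 mm of axial and 1 to 2 mm of side play; the nut stays where it is left on the thread
- post_top (a point): tip of the shaft, at fan z = 202 mm on the axis: a smooth pilot 17.6 mm across that runs in the nut's bore, with the thread (26 mm across its ridges) from z = 180 mm down. Below that, at z 108 to 120 mm, a square drive 26.6 mm wide keys the blade's hub
- nut: dark grey twelve-sided plastic spinner nut, pale clockwise arrow on top: a cap 58 mm across flats (60 over corners), 52 mm tall, about 60 g, open below. Origin: centre of its underside, z up. Starts fully home. The thread lets go after 0.65 to 0.85 turn clockwise (it varies), the nut having risen 10 to 13 mm; until then it cannot be pulled up
- nut_top (a point): centre of the nut's top face, 52 mm above its origin. Once the thread has let go the nut lifts freely; it must then rise some 35 mm more to clear the post
- blade: blue plastic fan blade, 180 mm across, about 130 g, five pitched paddles round a twelve-sided hub 56 mm across flats and 50 mm tall. Origin: centre of the hub's underside, its lowest point; z up towards the front. On the shaft its origin is at fan z = 108 mm. Its square socket has 1 mm clearance a side on the drive; with the nut off it lifts straight up, clear of the shaft after 95 mm
- hub_top (a point): centre of the hub's top face, 50 mm above the blade's origin. The paddles occupy 2 to 29 mm above the blade's origin, so the top 20 mm of the hub is free all round to be gripped
- tray: lilac square wash tray, 230 mm outside, 220 mm inside, 800 g, loose. Origin: centre of its underside; walls along its x and y axes; inner floor 5 mm and wall tops 26 mm above the origin
- dish: round white ceramic soap dish, 152 mm across the rim, 400 g, loose. Origin: centre of its underside; flat inner floor 6 mm above the origin and about 120 mm across, rim 18 mm above the origin
- mug: steel mug, 74 mm across and 85 mm tall, with a handle; bystander. Origin: centre of its underside
- brush_cover: mint-green toothbrush cover lying on the surface, 200 mm long along its x, 28 mm wide and 24 mm tall; bystander. Origin: underside, near its middle
- pill_box: white pill organiser with seven flaps, 168 mm along its x, 36 mm wide, 25 mm tall; bystander. Origin: centre of its underside
- pin_bowl: blue ceramic bowl of hairpins, 100 mm across, 40 mm tall; bystander. Origin: centre of its underside
- mirror: red plastic folding mirror standing open, foot 85 x 110 mm, 155 mm tall; bystander. Origin: centre of the foot's underside
Mind the look-alikes: they are no part of the job. There is more than one size of the blade; the one meant has the size given above.

How it is judged (in metres and radians):
On the way, in this order (a step that is already met when the one before it is completed fails the run):
1. the nut is unscrewed and lifted clear of the shaft, the blade still on its shaft (z of nut in the frame of fan above 0.204 m and z of blade in the frame of fan below 0.118 m and horizontal distance between blade and fan below 0.01 m), for 0.1 s.
2. the nut lies in the soap dish, let go of and at rest, the blade still on its shaft (horizontal distance between nut and dish below 0.045 m and z of nut in the frame of dish between 0 and 0.05 m and linear speed of nut below 0.02 m/s and angular speed of nut below 0.2 rad/s and contact force between the fingers and nut below 0.05 N and z of blade in the frame of fan below 0.118 m and horizontal distance between blade and fan below 0.01 m), for 0.2 s.
3. the blade is lifted clear of the shaft (z of blade in the frame of fan above 0.204 m).
At the end, for the whole second after the job is handed in: The nut is in the soap dish (centre within 45 mm of the dish's), the blade lies flat on the tray's floor, front up (origin under 13 mm above the tray's underside, within 40 mm of its centre, tilt under 0.08 rad); both released and at rest (horizontal distance between nut and dish below 0.045 m and z of nut in the frame of dish between 0 and 0.05 m and linear speed of each of nut, blade below 0.02 m/s and angular speed of each of nut, blade below 0.2 rad/s and contact force between the fingers and nut below 0.05 N and contact force between the fingers and blade below 0.05 N and z of blade in the frame of tray between 0 and 0.013 m and angle between blade's own z axis and vertical below 0.08 rad and horizontal distance between blade and tray below 0.04 m); the robot touches nothing.
It fails at once if the thread is forced or jammed: more than 90 N between nut and fan (contact force between nut and fan above 90 N).
It fails at once if the nut is let fall (faster than 0.8 m/s with no finger on it, a fall of over 30 mm) (linear speed of nut above 0.8 m/s and contact force between the fingers and nut below 0.01 N).
It fails at once if the blade is let fall (faster than 0.8 m/s with no finger on it, a fall of over 30 mm) (linear speed of blade above 0.8 m/s and contact force between the fingers and blade below 0.01 N).
It fails at once if the mug, toothbrush cover, pill organiser, hairpin bowl or mirror is pushed more than 30 mm from its place (distance of any of mug, brush_cover, pill_box, pin_bowl, mirror from where it was at the start of the episode above 0.03 m).
It also fails if it takes over 72 s, if anything falls off the work surface, if the arm or the gripper's body presses on something with over 40 N, if the wrist force passes 120 N, or if a joint passes its speed limit or range.

## Working session

There is one attempt and no reset: what is moved stays moved. The work goes in short steps, Python scripts to look and compute and a tool call to move; the robot and the scene stay as the last step left them, time stands still between calls to the robot, and variables do not carry over. Pictures are saved under pics/ and viewed, and the job is handed in when it is done.

Besides the shell and the picture viewer there is one more tool, called after ">>>" as a command line: name --argument value ..., lists and objects as JSON in quotes. jog_arm: Moves the arm, as the interface text tells. Its arguments: {"type":"object","properties":{"steps":{"type":"array"}},"required":["steps"]}

```bash
ls; mkdir -p pics
python3 - <<'E'
from workcell import ctrl
import cv2
o=ctrl.get_obs();print({k:o[k] for k in('t','ee_pos','orientation','ft_force','width')})
for c in('top','side','wrist'):
    im=ctrl.get_image(c);cv2.imwrite(f'pics/{c}0.png',im[:,:,::-1])
    print(c,ctrl.camera_info(c))
E
```

```text
pics
{'t': 0.0, 'ee_pos': array([177.29827957, 599.03151466, 403.91776145]), 'orientation': array([-4.50466530e-01, -3.10885872e+00,  2.37709233e-03]), 'ft_force': array([-0.80672528, -0.0654768 , -0.1675295 ]), 'width': 87.42592734055611}
top {'fx': 547.7911376598917, 'fy': 547.7911376598917, 'cx': 323.6893863929303, 'cy': 237.26668503831078, 'dist': array([-0.11041067,  0.        ,  0.        ,  0.        ,  0.        ]), 'origin': array([ 196.53923071,   13.56537745, 1573.83455736]), 'attitude': array([-2.08750337,  2.13425479, -0.2311195 ])}
side {'fx': 543.4460326656396, 'fy': 543.4460326656396, 'cx': 324.5264272460331, 'cy': 243.25192223952055, 'dist': array([0.00077344, 0.        , 0.        , 0.        , 0.        ]), 'origin': array([ 461.65312631, 1056.29317203, 1437.07178202]), 'attitude': array([-0.0397489 ,  2.94177046, -1.04726331])}
wrist {'fx': 383.8853800891112, 'fy': 383.8853800891112, 'cx': 317.5845960887715, 'cy': 241.06687320050304, 'dist': array([-0.04140065,  0.        ,  0.        ,  0.        ,  0.        ]), 'T_tool_cam': array([[-1.12819403e-03, -9.57555519e-01, -2.88246691e-01,
         7.91210532e+01],
       [ 9.99999241e-01, -1.22309753e-03,  1.49145248e-04,
         7.61672100e-01],
       [-4.95368672e-04, -2.88246304e-01,  9.57556172e-01,
         1.90774797e+01],
       [ 0.00000000e+00,  0.00000000e+00,  0.00000000e+00,
         1.00000000e+00]])}
```

View pics/top0.png

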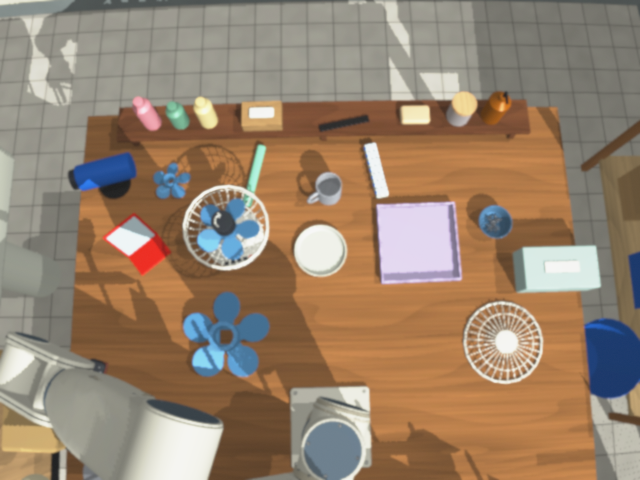

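View pics/side0.png

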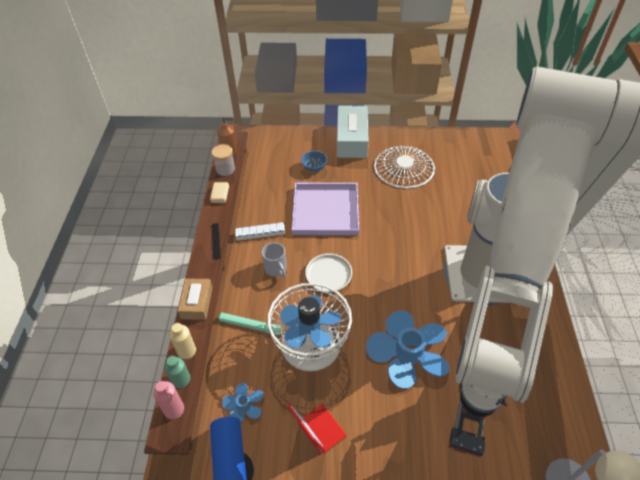

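View pics/wrist0.png

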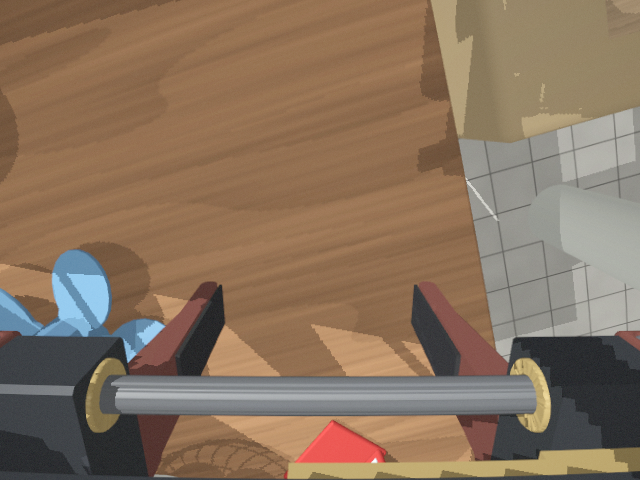

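Top view: the fan with the nut is at (227,225), the dish at (320,250) and the tray at (418,243). There are three blades: on the fan (228,228), a larger one loose at (226,337), and a small one at (172,181). Next I'll measure from the two views.

```bash
cat > h.py <<'E'
from workcell import ctrl
import numpy as np, cv2
from scipy.spatial.transform import Rotation as R
def campose(c,obs=None):
    i=ctrl.camera_info(c)
    K=np.array([[i['fx'],0,i['cx']],[0,i['fy'],i['cy']],[0,0,1]])
    if 'origin' in i: return K,i['dist'],R.from_rotvec(i['attitude']).as_matrix(),np.array(i['origin'])
    T=np.eye(4);T[:3,:3]=R.from_rotvec(obs['orientation']).as_matrix();T[:3,3]=obs['ee_pos']
    T=T@i['T_tool_cam'];return K,i['dist'],T[:3,:3],T[:3,3]
def ray(c,uv,obs=None):
    K,d,A,o=campose(c,obs)
    p=cv2.undistortPoints(np.array([[uv]],float),K,d)[0,0]
    v=A@np.array([p[0],p[1],1]);return o,v/np.linalg.norm(v)
def atz(c,uv,z,obs=None):
    o,v=ray(c,uv,obs);return o+v*(z-o[2])/v[2]
def tri(rs):
    M=np.zeros((3,3));b=np.zeros(3)
    for o,v in rs:
        P=np.eye(3)-np.outer(v,v);M+=P;b+=P@o
    X=np.linalg.solve(M,b)
    return X,[float(np.linalg.norm((np.eye(3)-np.outer(v,v))@(X-o))) for o,v in rs]
def proj(c,X,obs=None):
    K,d,A,o=campose(c,obs)
    return cv2.projectPoints(np.array([X],float),cv2.Rodrigues(A.T)[0],-A.T@o,K,d)[0][0,0]
E
python3 - <<'E'
from h import *
np.set_printoptions(precision=1,suppress=True)
for n in('nut_top','hub_top','nut','blade','fan','dish','tray'):
    t=ctrl.landmark_of(n,'top');s=ctrl.landmark_of(n,'side')
    print(n,[(np.array(a['uv']),round(a['p'],2)) for a in t[:3]],[(np.array(a['uv']),round(a['p'],2)) for a in s[:3]])
    if t and s:
        for b in s[:2]: print('  ',tri([ray('top',t[0]['uv']),ray('side',b['uv'])]))
print(ctrl.get_obs()['t'])
i0=ctrl.get_image('top')
cv2.imwrite('pics/topc.png',cv2.resize(i0[160:390,140:470],None,fx=2.4,fy=2.4,interpolation=cv2.INTER_CUBIC)[:,:,::-1])
E
```

```text
nut_top [(array([220.7, 218.8]), 0.88)] [(array([306.3, 307.1]), 0.8)]
   (array([547.1, 269.8, 200.3]), [1.6088126897524078, 1.608812689752237])
hub_top [(array([224.3, 226. ]), 0.75), (array([167.4, 180.8]), 0.73)] [(array([309.4, 314.3]), 0.79), (array([411.7, 338. ]), 0.74), (array([242.3, 398.9]), 0.62)]
   (array([539. , 267.2, 159.3]), [0.3118420196643466, 0.3118420196641201])
   (array([394.2, 311.3, 249.3]), [136.07350966464148, 136.07350966464165])
nut [(array([222.2, 227.7]), 0.9), (array([252.9, 175.9]), 0.67)] [(array([309.1, 317.1]), 0.97), (array([279.2, 264.7]), 0.55)]
   (array([537.8, 273.4, 153.8]), [1.6790105031374498, 1.6790105031373348])
   (array([554.9, 238.5, 324.2]), [58.29477433771526, 58.2947743377151])
blade [(array([226.7, 229.7]), 0.84), (array([172. , 183.8]), 0.83), (array([229. , 338.3]), 0.74)] [(array([310.7, 323.1]), 0.91), (array([241. , 404.2]), 0.63), (array([406.1, 350.1]), 0.57)]
   (array([537.8, 268.4, 115.6]), [1.5282360744779175, 1.528236074478346])
   (array([ 711.9,  340.9, -321.3]), [68.36679226370335, 68.36679226370293])
fan [(array([230.2, 242.2]), 0.77)] [(array([310. , 345.7]), 0.86), (array([277.8, 268.3]), 0.67)]
   (array([535.5, 276.9,  -3.8]), [6.217152680965351, 6.21715268096539])
   (array([544.6, 225.4, 289.3]), [75.71622667507037, 75.71622667507071])
dish [(array([317.3, 248.1]), 0.62)] [(array([331.1, 273. ]), 0.98)]
   (array([492.6,  23.3,  22.5]), [8.365339297055602, 8.36533929705559])
tray [(array([419.2, 245.3]), 0.73), (array([220.3, 223.3]), 0.72)] [(array([276.1, 268.8]), 0.72), (array([324.3, 209.4]), 0.68)]
   (array([ 679.4, -388. , -544.6]), [64.09261272399408, 64.09261272399405])
   (array([ 512.8, -281.4,  -12. ]), [3.50125448598059, 3.501254485980492])
0.85
```

View pics/topc.png

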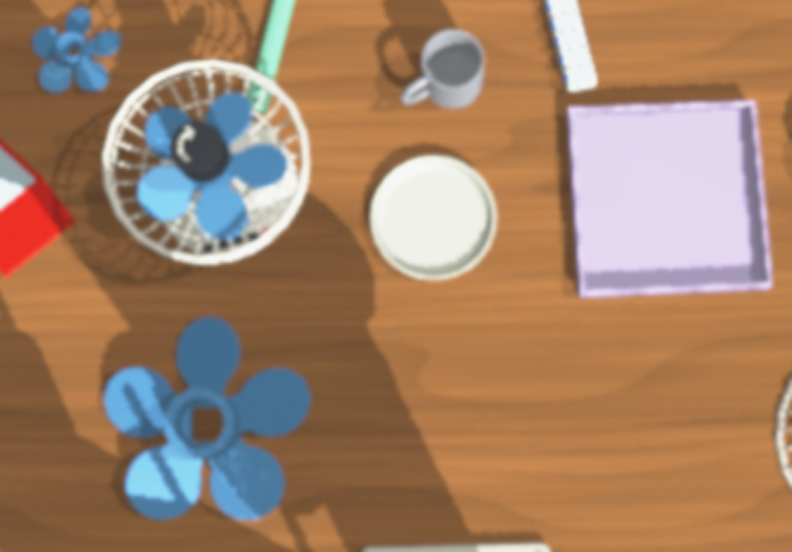

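The blade meant is the one on the fan at (228,228) in the top view, whose shaft carries the dark nut. The loose ones at (226,337) and (172,181) are larger and smaller. I'll refine the fixtures from mask outlines.

```bash
cat >> h.py <<'E'
def hull(c,n,k=0):
    r=ctrl.trace(n,c)
    if not r: return None
    m=r[k]['pixels'].astype(np.uint8)
    cs=max(cv2.findContours(m,cv2.RETR_EXTERNAL,cv2.CHAIN_APPROX_NONE)[0],key=cv2.contourArea)
    return cv2.convexHull(cs)[:,0,:].astype(float),[round(x['p'],2) for x in r],r[k]['bbox']
def plane(c,pts,z,obs=None): return np.array([atz(c,p,z,obs)[:2] for p in pts],np.float32)
E
python3 - <<'E'
from h import *
np.set_printoptions(precision=1,suppress=True)
for c in('top','side'):
    h=hull(c,'dish')
    if h: print(c,'dish',h[1],h[2],cv2.minEnclosingCircle(plane(c,h[0],18)),cv2.fitEllipse(plane(c,h[0],18)))
    h=hull(c,'tray')
    for k in range(2):
        try:
            h=hull(c,'tray',k); print(c,'tray',h[1],h[2],cv2.minAreaRect(plane(c,h[0],26)))
        except Exception as e: print(e)
    h=hull(c,'fan')
    if h: print(c,'fan',h[1],h[2],cv2.fitEllipse(plane(c,h[0],152)))
    h=hull(c,'nut')
    if h: print(c,'nut',h[1],h[2],cv2.minEnclosingCircle(plane(c,h[0],210)))
E
```

```text
top dish [0.87] [291.6, 223.3, 346.3, 281.5] ((495.8565979003906, 14.780653953552246), 77.86187744140625) ((495.594970703125, 14.196022987365723), (151.1103515625, 153.5450897216797), 135.41014099121094)
top tray [0.93] [376.2, 206.8, 460.5, 282.6] ((511.587890625, -270.5101623535156), (234.01644897460938, 232.52093505859375), 1.1833136081695557)
list index out of range
top fan [0.92] [181.5, 187.8, 263.7, 272.4] ((538.5797119140625, 265.5838928222656), (228.10659790039062, 231.83395385742188), 116.47972869873047)
top nut [0.92] [208.8, 210.3, 232.3, 238.6] ((536.0459594726562, 261.0939025878906), 35.405006408691406)
side dish [0.9] [307.4, 254.0, 350.9, 290.8] ((494.91778564453125, 17.489646911621094), 75.22589874267578) ((494.7822265625, 18.360946655273438), (145.47418212890625, 148.29638671875), 115.31066131591797)
side tray [0.6] [292.6, 182.7, 360.9, 233.7] ((511.2521057128906, -257.8274841308594), (229.7226104736328, 255.55718994140625), 1.015542984008789)
list index out of range
side fan [0.76, 0.51] [265.6, 283.4, 349.8, 368.6] ((537.5783081054688, 289.1759033203125), (228.49560546875, 274.5957946777344), 6.643463611602783)
side nut [0.89, 0.2] [298.2, 298.1, 318.7, 322.6] ((537.532470703125, 284.60894775390625), 42.02938461303711)
```

>>> jog_arm --steps '[[[-0.0314,-0.0154,-0.0046,0,0,0,-1],[-0.0314,-0.0154,-0.0046,0,0,0,-1],[-0.0314,-0.0154,-0.0046,0,0,0,-1],[-0.0314,-0.0154,-0.0046,0,0,0,-1],[-0.0314,-0.0154,-0.0046,0,0,0,-1],[-0.0314,-0.0154,-0.0046,0,0,0,-1],[-0.0314,-0.0154,-0.0046,0,0,0,-1],[-0.0314,-0.0154,-0.0046,0,0,0,-1],[-0.0314,-0.0154,-0.0046,0,0,0,-1],[-0.0314,-0.0154,-0.0046,0,0,0,-1],[-0.0314,-0.0154,-0.0046,0,0,0,-1],[-0.0314,-0.0154,-0.0046,0,0,0,-1],[-0.0314,-0.0154,-0.0046,0,0,0,-1],[-0.0314,-0.0154,-0.0046,0,0,0,-1],[0,0,0,0,0,0,-1],[0,0,0,0,0,0,-1]]]'

```text
t: 2.83
ee_pos: [538.7, 266.5, 469.2]
orientation: [0.455, 3.108, 0.001]
ft_force: [-0.3, -0.2, -0.2]
width: 87.7
```

Run:
```python
from h import *
np.set_printoptions(precision=1,suppress=True)
o=ctrl.get_obs();print(o['t'],o['ee_pos'],R.from_rotvec(o['orientation']).as_matrix(),o['qpos'])
im=ctrl.get_image('wrist');cv2.imwrite('pics/w1.png',im[:,:,::-1])
for n in('nut_top','hub_top'):
    for a in ctrl.landmark_of(n,'wrist')[:2]: print(n,np.array(a['uv']),a['p'],atz('wrist',a['uv'],210 if n=='nut_top' else 158,o))
h=hull('wrist','nut')
if h: print(h[1:])
print(proj('wrist',[538.5,267,210],o))
```

```text
2.8333 [538.7 266.5 469.2] [[-1.   0.3  0. ]
 [ 0.3  1.   0. ]
 [-0.   0.  -1. ]] [ 0.4  0.3  1.6  0.   1.2 -0.8]
hub_top [517.3 297.9] 0.94 [644.  411.7 158. ]
([0.85], [279.2, 194.1, 369.1, 293.2])
[316.8 250.4]
```

View pics/w1.png

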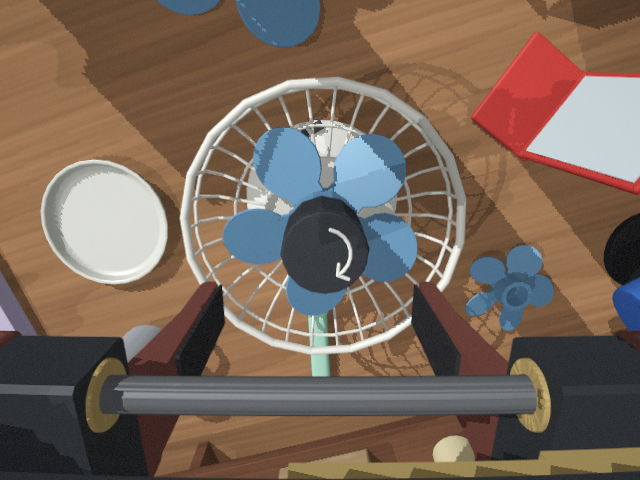

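The wrist view shows the nut at about (325,245), 60 mm-scale twelve-sided top with the arrow. The blade has a single hub under it, inside the guard. I'll crop to find the flats and refine the axis.

Run:
```python
from h import *
np.set_printoptions(precision=2,suppress=True)
o=ctrl.get_obs()
im=cv2.imread('pics/w1.png')
ctrl.get_image('wrist')
h=hull('wrist','fan'); print(h[1:],cv2.fitEllipse(plane('wrist',h[0],152,o)))
h=hull('wrist','nut'); P=plane('wrist',h[0],210,o); print(cv2.minEnclosingCircle(P))
# model: fit 12-gon center/yaw on dark-edge: save crop w/ overlay of top (210) & bottom (158)
sc=6;x0,y0=270,185
cr=cv2.resize(im[y0:y0+120,x0:x0+120],None,fx=sc,fy=sc,interpolation=cv2.INTER_CUBIC)
cv2.imwrite('pics/w1n.png',cv2.convertScaleAbs(cr,alpha=2.0,beta=0))
```

```text
([0.88], [179.4, 81.9, 463.3, 359.3]) ((540.4859008789062, 271.6695556640625), (227.46902465820312, 229.1914825439453), 168.97506713867188)
((536.9620971679688, 271.7395935058594), 33.69297790527344)
```

View pics/w1n.png

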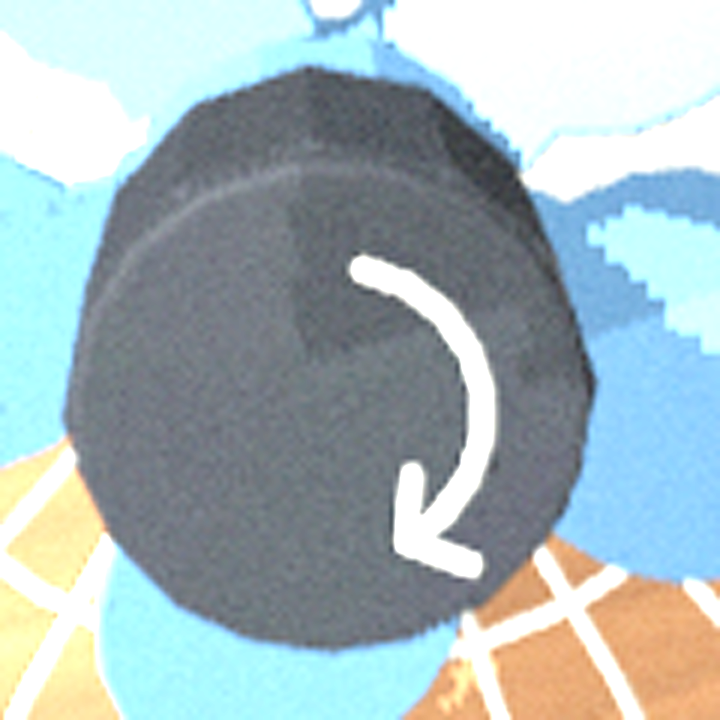

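```bash
cat > fitnut.py <<'E'
from h import *
from scipy.optimize import minimize
def fitnut(im,o,x0,bbox,zb,hgt=52,Rc=30.0,mask=None):
    l,t,r,b=[int(v) for v in bbox]; l-=12;t-=12;r+=12;b+=12
    S=4
    sub=cv2.resize(im[t:b,l:r],None,fx=S,fy=S,interpolation=cv2.INTER_LINEAR)
    if mask is None:
        hsv=cv2.cvtColor(sub,cv2.COLOR_BGR2HSV)
        m=((hsv[...,2]<80)&(hsv[...,1]<110)).astype(np.uint8)
    K,d,A,C=campose('wrist',o);rv=cv2.Rodrigues(A.T)[0];tv=-A.T@C
    cs=max(cv2.findContours(m,cv2.RETR_EXTERNAL,cv2.CHAIN_APPROX_NONE)[0],key=cv2.contourArea)
    m[:]=0;cv2.fillPoly(m,[cv2.convexHull(cs)],1)
    def sil(p):
        a=p[2]+np.arange(12)*np.pi/6
        pts=np.array([[p[0]+Rc*np.cos(t_),p[1]+Rc*np.sin(t_),z] for z in(p[3],p[3]+hgt) for t_ in a])
        q=cv2.projectPoints(pts,rv,tv,K,d)[0][:,0]
        q=(q-[l,t]+0.5)*S-0.5
        s=np.zeros_like(m);cv2.fillPoly(s,[np.round(cv2.convexHull(q.astype(np.float32))*16).astype(np.int32)],1,shift=4);return s
    def cost(p): s=sil(p);return float((s^m).sum())/m.sum()
    best=None
    for y in np.radians([0,7.5,15,22.5]):
        r_=minimize(cost,[x0[0],x0[1],y,zb],method='Nelder-Mead',options=dict(initial_simplex=np.array([[x0[0],x0[1],y,zb],[x0[0]+4,x0[1],y,zb],[x0[0],x0[1]+4,y,zb],[x0[0],x0[1],y+.1,zb],[x0[0],x0[1],y,zb+4]]),xatol=.02,fatol=1e-5))
        print(round(r_.fun,4),r_.x[:2],np.degrees(r_.x[2])%30,r_.x[3])
        if best is None or r_.fun<best.fun:best=r_
    ov=sub.copy();s=sil(best.x)
    cv2.drawContours(ov,cv2.findContours(s,0,1)[0],-1,(0,0,255),1);cv2.drawContours(ov,cv2.findContours(m,0,1)[0],-1,(0,255,0),1)
    return best.x,ov
E
python3 - <<'E'
from fitnut import *
np.set_printoptions(precision=2,suppress=True)
o=ctrl.get_obs();im=cv2.imread('pics/w1.png')
x,ov=fitnut(im,o,[538,269],[279,194,369,293],158)
cv2.imwrite('pics/ov.png',ov)
print(np.degrees(np.arctan2(*R.from_rotvec(o['orientation']).as_matrix()[[1,0],1])))
E
```

```text
0.0233 [541.47 273.2 ] 5.721301561262789 151.71593056996176
0.0197 [541.77 273.22] 12.638232827733113 150.63281394771806
0.012 [541.41 273.16] 17.139331856329274 152.04138701168623
0.0176 [541.27 273.41] 22.844519818987244 152.56136767915314
73.60312270548822
```

View pics/ov.png

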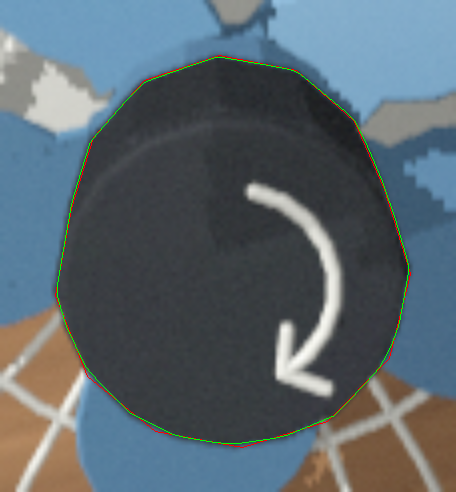

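>>> jog_arm --steps '[[[0,0,0,0,0,-7,-1],[0,0,0,0,0,-7,-1],[0,0,0,0,0,-7,-1],[0,0,0,0,0,-7,-1],[0,0,0,0,0,-7,-1],[0,0,0,0,0,-7,-1],[0,0,0,0,0,-7,-1],[0,0,0,0,0,-7,-1],[0,0,0,0,0,-7,-1],[0,0,0,0,0,-7,-1],[0,0,0,0,0,-7,-1],[0,0,0,0,0,-1.5,-1],[0,0,0,0,0,0,-1],[0,0,0,0,0,0,-1]]]'

```text
t: 4.35
ee_pos: [537.3, 268.2, 469.1]
orientation: [1.618, -2.693, -0.0]
ft_force: [0.2, 0.7, -0.0]
width: 87.8
```

Run:
```python
from fitnut import *
np.set_printoptions(precision=3,suppress=True)
o=ctrl.get_obs()
im=ctrl.get_image('wrist')[:,:,::-1].copy();cv2.imwrite('pics/w2.png',im)
b=ctrl.look_for('nut','wrist');print(b[0])
x,ov=fitnut(im,o,[541,272],b[0]['bbox'],155)
cv2.imwrite('pics/ov2.png',ov)
print(o['ee_pos'],o['qpos'],np.degrees(np.arctan2(*R.from_rotvec(o['orientation']).as_matrix()[[1,0],1])))
```

```text
{'bbox': [269.2, 196.5, 358.8, 296.1], 'p': 0.62}
0.0286 [542.368 271.809] 2.0922426450957317 154.29847723297004
0.0158 [543.052 272.916] 15.679456530190842 151.2080878006968
0.0151 [543.036 272.594] 16.87488465946744 151.70928514588775
0.0258 [542.534 272.076] 26.53389422117559 153.5337710057497
[537.334 268.239 469.074] [ 0.443  0.321  1.625  0.     1.195 -2.209] 151.98108479079102
```

View pics/ov2.png

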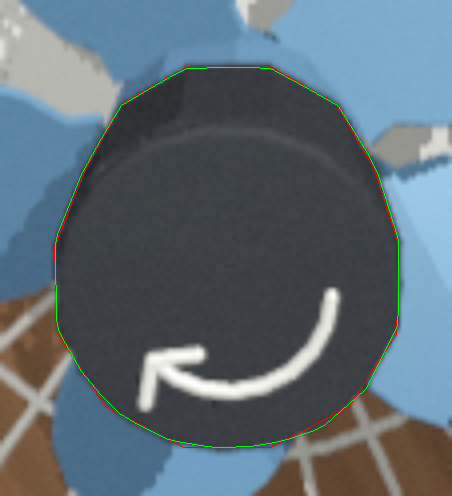

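Run:
```python
import fitnut as F, io,contextlib
from h import *
np.set_printoptions(precision=2,suppress=True)
src=open('fitnut.py').read()
o2=ctrl.get_obs();o1=dict(ee_pos=np.array([538.7,266.5,469.2]),orientation=np.array([.455,3.108,.001]))
from scipy.optimize import minimize as M0
for zz in(152,155,158):
    F.minimize=lambda c,p,zz=zz,**k: M0(lambda q:c([q[0],q[1],q[2],zz]),p,method='Nelder-Mead',options=dict(initial_simplex=k['options']['initial_simplex'][[0,1,2,3]][:, :3] if 0 else None)) if 0 else type('r',(),(lambda r:dict(fun=r.fun,x=np.append(r.x,zz)))(M0(lambda q:c([q[0],q[1],q[2],zz]),p[:3],method='Nelder-Mead',options=dict(initial_simplex=k['options']['initial_simplex'][:4,:3],xatol=.02))))
    for f,o,b in(('pics/w1.png',o1,[279,194,369,293]),('pics/w2.png',o2,[269,196,359,296])):
        with contextlib.redirect_stdout(io.StringIO()): x,_=F.fitnut(cv2.imread(f),o,[541,272],b,zz)
        print(zz,f,x[:2],np.degrees(x[2])%30)
```

```text
152 pics/w1.png [543.92 270.2 ] 18.879314997442915
152 pics/w2.png [543.21 272.38] 16.881569077378824
155 pics/w1.png [542.97 270.39] 17.6871888039902
155 pics/w2.png [542.52 271.58] 16.364552004581917
158 pics/w1.png [541.88 270.45] 18.090603345536906
158 pics/w2.png [542.25 270.49] 25.064052720380637
```

>>> jog_arm --steps '[[[-0.004,-0.0026,0,0,0,0,-1],[0,0,0.03,0,0,0,-1],[0,0,0.03,0,0,0,-1],[0,0,0,0,0,0,-1],[0,0,0,0,0,0,-1]]]'

```text
t: 4.87
ee_pos: [541.8, 270.1, 408.0]
orientation: [1.616, -2.69, -0.001]
ft_force: [0.9, 0.3, 0.5]
width: 87.5
```

Run:
```python
from fitnut import *
np.set_printoptions(precision=3,suppress=True)
o=ctrl.get_obs()
im=ctrl.get_image('wrist')[:,:,::-1].copy();cv2.imwrite('pics/w3.png',im)
b=ctrl.look_for('nut','wrist');print(b[0])
x,ov=fitnut(im,o,[541.5,270.5],b[0]['bbox'],158)
print(o['ee_pos'],o['qpos'],np.degrees(np.arctan2(*R.from_rotvec(o['orientation']).as_matrix()[[1,0],1])))
```

```text
{'bbox': [262.2, 213.2, 374.1, 342.8], 'p': 0.6}
0.0246 [542.704 272.099] 4.959510753417041 154.66139704167324
0.0164 [542.851 272.552] 15.12664293487125 153.63737838552055
0.0142 [542.853 272.386] 17.73604516189906 154.17706761395826
0.0145 [542.85  272.281] 17.209648887001933 154.2525903341227
[541.755 270.069 408.001] [ 0.443  0.391  1.671 -0.     1.083 -2.21 ] 151.99173438407675
```

View pics/w3.png

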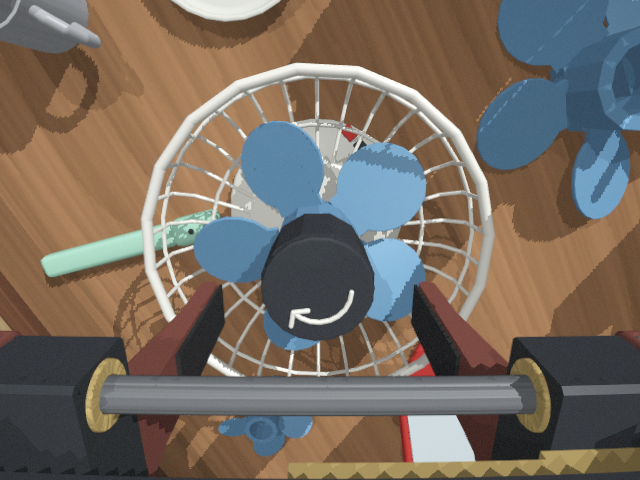

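Picture: the nut sits at (318,275), midway between the fingers (pads at 205 and 430), with a flat facing each pad. I'll descend and close.

>>> jog_arm --steps '[[[-0.001,0,0.03,0,0,0,-1],[0,0,0.029,0,0,0,-1],[0,0,0,0,0,0,-1],[0,0,0,0,0,0,0],[0,0,0,0,0,0,0.3],[0,0,0,0,0,0,0.4],[0,0,0,0,0,0,0.6],[0,0,0,0,0,0,1],[0,0,0,0,0,0,1]]]'

```text
t: 5.72
ee_pos: [542.7, 271.2, 351.6]
orientation: [-1.617, 2.691, -0.0]
ft_force: [-0.1, -0.9, 7.2]
width: 57.8
```

```bash
cat > st.py <<'E'
from h import *
np.set_printoptions(precision=2,suppress=True)
o=ctrl.get_obs();M=R.from_rotvec(o['orientation']).as_matrix()
print(o['t'],o['ee_pos'],'F',o['ft_force'],'Ftool',M.T@o['ft_force'],'Mtool',M.T@o['moment'],'w',o['width'],'az',np.degrees(np.arctan2(M[1,1],M[0,1])),'q',o['qpos'])
E
python3 st.py
```

```text
5.7167 [542.7  271.15 351.55] F [-0.06 -0.93  7.16] Ftool [ 0.84 -0.39 -7.16] Mtool [-0.28  0.07 -0.02] w 57.80748679318402 az 152.00873806894182 q [ 0.44  0.46  1.71  0.    0.97 -2.21]
```

>>> jog_arm --steps '[[[0,0,-0.001,0,0,3,1],[0,0,-0.0006,0,0,5,1],[0,0,-0.0004,0,0,5,1]]]'

```text
t: 5.97
ee_pos: [542.3, 271.0, 352.5]
orientation: [-1.297, 2.861, 0.0]
ft_force: [0.2, 0.3, 0.2]
width: 57.9
```

```bash
python3 st.py
```

```text
5.9667 [542.35 270.97 352.48] F [0.17 0.3  0.23] Ftool [-0.34  0.07 -0.23] Mtool [-0.08 -0.03  0.07] w 57.89867733289144 az 138.77167956748832 q [ 0.44  0.46  1.71 -0.    0.97 -1.98]
```

>>> jog_arm --steps '[[[0,0,-0.0003,0,0,7,1],[0,0,-0.0003,0,0,7,1],[0,0,-0.0003,0,0,7,1],[0,0,-0.0003,0,0,7,1],[0,0,-0.0003,0,0,7,1],[0,0,-0.0003,0,0,7,1],[0,0,-0.0003,0,0,7,1],[0,0,-0.0003,0,0,7,1]]]'

```text
t: 6.63
ee_pos: [542.3, 271.0, 354.7]
orientation: [0.201, 3.135, 0.0]
ft_force: [0.2, 0.6, -0.0]
width: 57.5
```

```bash
python3 st.py
```

```text
6.6333 [542.33 270.95 354.71] F [ 0.23  0.55 -0.03] Ftool [-0.16  0.58  0.03] Mtool [-0.04  0.01  0.02] w 57.54825284773256 az 82.6631539597259 q [ 0.44  0.46  1.71 -0.    0.98 -1.  ]
```

>>> jog_arm --steps '[[[0,0,-0.0003,0,0,7,1],[0,0,-0.0003,0,0,7,1],[0,0,-0.0003,0,0,7,1],[0,0,-0.0003,0,0,7,1],[0,0,-0.0003,0,0,7,1],[0,0,-0.0003,0,0,7,1],[0,0,-0.0003,0,0,7,1],[0,0,-0.0003,0,0,7,1]]]'

```text
t: 7.3
ee_pos: [542.4, 270.7, 357.1]
orientation: [1.649, 2.673, -0.0]
ft_force: [1.5, -1.2, -0.5]
width: 57.9
```

```bash
python3 st.py; python3 -c "
from h import *
cv2.imwrite('pics/w4.png',ctrl.get_image('wrist')[:,:,::-1])"
```

```text
7.3 [542.43 270.74 357.08] F [ 1.45 -1.19 -0.55] Ftool [-1.71  0.76  0.55] Mtool [ 0.08 -0.33  0.  ] w 57.91200161866562 az 26.67018911085341 q [ 0.44  0.45  1.71 -0.    0.98 -0.02]
```

View pics/w4.png

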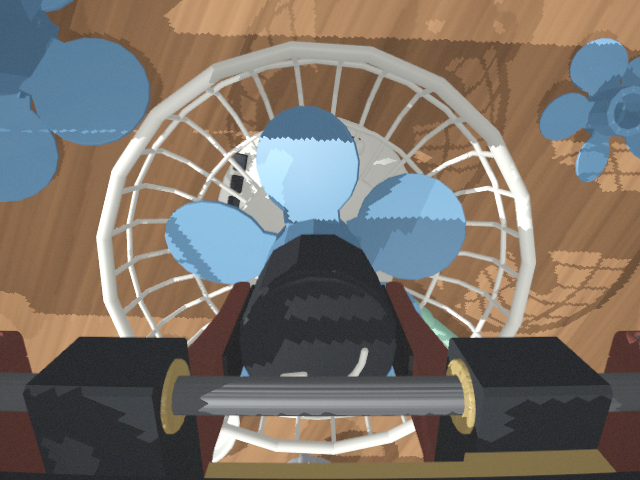

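The arrow keeps its place in the tool frame (head 293,375; tail 358,360), so the nut is turning with the jaws. I'll continue.

>>> jog_arm --steps '[[[0,0,-0.0003,0,0,7,1],[0,0,-0.0003,0,0,7,1],[0,0,-0.0003,0,0,7,1],[0,0,-0.0003,0,0,7,1],[0,0,-0.0003,0,0,7,1],[0,0,-0.0003,0,0,7,1],[0,0,-0.0003,0,0,7,1],[0,0,-0.0004,0,0,7,1],[0,0,-0.0003,0,0,7,1],[0,0,-0.0003,0,0,7,1]]]'

```text
t: 8.18
ee_pos: [542.0, 270.5, 359.9]
orientation: [2.882, 1.248, -0.003]
ft_force: [-1.0, -3.2, -1.1]
width: 57.6
```

```bash
python3 st.py
```

```text
8.1833 [542.05 270.5  359.87] F [-1.   -3.17 -1.13] Ftool [-2.99  1.44  1.14] Mtool [-0.17 -0.59  0.01] w 57.626395450605905 az -43.156692055837674 q [ 0.44  0.45  1.71 -0.    0.99  1.2 ]
```

>>> jog_arm --steps '[[[0,0,-0.0003,0,0,7,1],[0,0,-0.0003,0,0,7,1],[0,0,-0.0003,0,0,7,1],[0,0,-0.0003,0,0,7,1],[0,0,-0.0003,0,0,7,1],[0,0,-0.0004,0,0,7,1],[0,0,-0.0003,0,0,7,1],[0,0,-0.0003,0,0,7,1],[0,0,-0.0003,0,0,7,1],[0,0,-0.0003,0,0,6,1]]]'

```text
t: 9.02
ee_pos: [541.9, 270.9, 363.1]
orientation: [3.082, -0.604, -0.002]
ft_force: [-1.9, 0.2, -0.3]
width: 57.9
```

```bash
python3 st.py
```

```text
9.0167 [541.93 270.89 363.07] F [-1.91  0.22 -0.28] Ftool [-1.85  0.52  0.29] Mtool [-0.14 -0.35 -0.02] w 57.944221936672385 az -112.16648797845995 q [0.44 0.44 1.7  0.   0.99 2.4 ]
```

>>> jog_arm --steps '[[[0,0,-0.0015,0,0,0,1],[0,0,-0.0015,0,0,0,1],[0,0,0,0,0,0,1]]]'

```text
t: 9.27
ee_pos: [542.0, 270.9, 366.2]
orientation: [3.085, -0.593, -0.002]
ft_force: [-3.3, 0.7, 0.0]
width: 57.8
```

```bash
python3 st.py
```

```text
9.2667 [541.97 270.94 366.16] F [-3.3   0.69  0.03] Ftool [-3.32  0.58 -0.03] Mtool [-0.25 -0.66  0.01] w 57.80575310412858 az -111.74958603342937 q [0.44 0.44 1.7  0.   1.   2.39]
```

>>> jog_arm --steps '[[[0,0,-0.0015,0,0,0,1],[0,0,-0.0015,0,0,0,1],[0,0,0,0,0,0,1]]]'

```text
t: 9.52
ee_pos: [542.0, 270.9, 369.2]
orientation: [3.084, -0.597, -0.001]
ft_force: [-4.3, -0.7, -0.5]
width: 58.0
```

```bash
python3 st.py
```

```text
9.5167 [542.05 270.95 369.16] F [-4.26 -0.69 -0.48] Ftool [-3.69  2.23  0.49] Mtool [-0.31 -0.83  0.01] w 58.01498525237477 az -111.92388535650001 q [0.44 0.44 1.7  0.   1.01 2.4 ]
```

>>> jog_arm --steps '[[[-0.0005,0,-0.003,0,0,0,1],[0,0,-0.008,0,0,0,1],[0,0,-0.01,0,0,0,1],[0,0,-0.01,0,0,0,1],[0,0,-0.012,0,0,0,1],[0,0,-0.012,0,0,0,1],[0,0,-0.005,0,0,0,1],[0,0,0,0,0,0,1],[0,0,0,0,0,0,1],[0,0,0,0,0,0,1]]]'

```text
t: 10.35
ee_pos: [541.7, 271.0, 428.6]
orientation: [3.083, -0.599, -0.001]
ft_force: [0.2, 0.1, 0.1]
width: 57.8
```

```bash
python3 st.py; python3 -c "
from h import *
a=ctrl.get_image('wrist');b=ctrl.get_image('side')
cv2.imwrite('pics/w5.png',a[:,:,::-1]);cv2.imwrite('pics/s5.png',cv2.resize(b[230:430,210:430],None,fx=3,fy=3)[:,:,::-1])"
```

```text
10.35 [541.68 271.03 428.64] F [0.24 0.05 0.13] Ftool [ 0.2  -0.14 -0.13] Mtool [-0.05 -0.11  0.02] w 57.81263911628343 az -111.99272477913948 q [ 0.44  0.37  1.65 -0.    1.12  2.4 ]
```

View pics/s5.png

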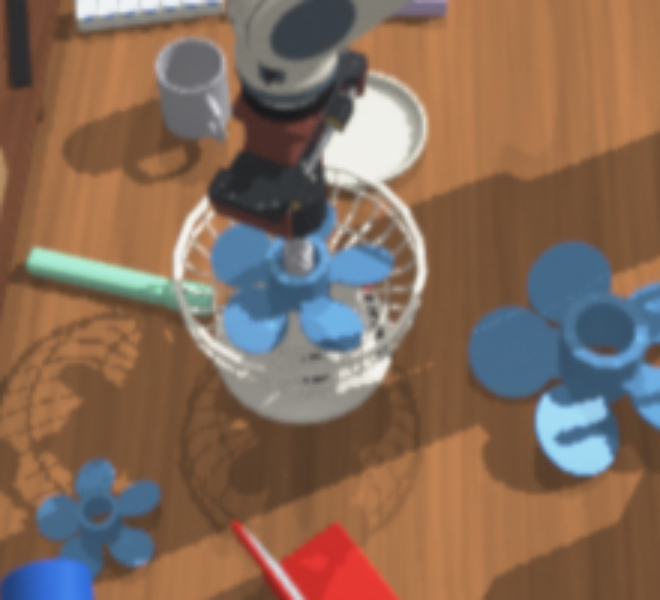

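View pics/w5.png

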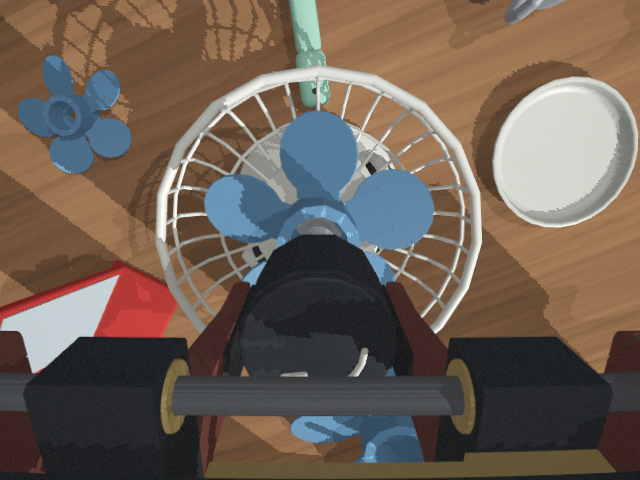

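The nut is clear of the post, and the blade is still seated on its shaft (post visible in the hub at (298,250) in the crop). Carrying the nut to above the dish.

>>> jog_arm --steps '[[[0.0076,0.0363,0,0,0,0,1],[0.0076,0.0363,0,0,0,0,1],[0.0076,0.0363,0,0,0,0,1],[0.0076,0.0363,0,0,0,0,1],[0.0076,0.0363,0,0,0,0,1],[0.0076,0.0363,0,0,0,0,1],[0.0076,0.0363,0,0,0,0,1],[0,0,0.04,0,0,0,1],[0,0,0.04,0,0,0,1],[0,0,0.04,0,0,0,1],[0,0,0,0,0,0,1],[0,0,0,0,0,0,1]]]'

```text
t: 11.45
ee_pos: [495.4, 15.5, 307.5]
orientation: [3.083, -0.599, -0.009]
ft_force: [0.5, -0.1, 0.4]
width: 57.6
```

```bash
python3 st.py
python3 - <<'E'
from h import *
o=ctrl.get_obs();a=ctrl.get_image('wrist')
h=hull('wrist','dish');print(h[1:],cv2.fitEllipse(plane('wrist',h[0],18,o)))
cv2.imwrite('pics/w6.png',a[:,:,::-1])
E
```

```text
11.45 [495.36  15.55 307.51] F [ 0.46 -0.13  0.44] Ftool [ 0.47 -0.05 -0.44] Mtool [-0.03 -0.19  0.05] w 57.59364240260837 az -111.99724044664833 q [ 0.01  0.38  1.98 -0.    0.79  1.96]
([0.86], [213.2, 135.1, 418.6, 286.2]) ((497.9469909667969, 17.586204528808594), (145.77899169921875, 152.224365234375), 169.38082885742188)
```

View pics/w6.png

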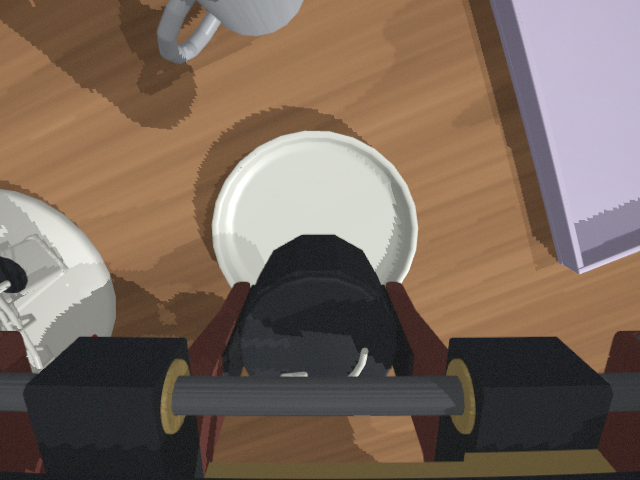

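>>> jog_arm --steps '[[[0,0,0.03,0,0,0,1],[0,0,0.03,0,0,0,1],[0,0,0.025,0,0,0,1],[0,0,0.015,0,0,0,1],[0,0,0,0,0,0,1]]]'

```text
t: 11.97
ee_pos: [496.5, 15.9, 209.0]
orientation: [3.084, -0.598, -0.0]
ft_force: [0.4, 0.3, -1.2]
width: 58.0
```

>>> jog_arm --steps '[[[0,0,0.002,0,0,0,1],[0,0,0.002,0,0,0,1],[0,0,0,0,0,0,1]]]'

```text
t: 12.22
ee_pos: [497.0, 15.7, 206.8]
orientation: [-3.083, 0.599, -0.005]
ft_force: [-1.3, 0.4, -0.3]
width: 57.7
```

>>> jog_arm --steps '[[[0,0,0.0015,0,0,0,1],[0,0,0.0015,0,0,0,1],[0,0,0,0,0,0,1],[0,0,0,0,0,0,1]]]'

```text
t: 12.55
ee_pos: [496.1, 15.6, 202.3]
orientation: [-3.084, 0.599, -0.0]
ft_force: [-0.2, 0.5, -0.4]
width: 57.9
```

```bash
python3 st.py
```

```text
12.55 [496.08  15.61 202.26] F [-0.22  0.46 -0.35] Ftool [-0.37 -0.34  0.35] Mtool [-0.03 -0.12 -0.04] w 57.92898240894282 az -111.9914873980345 q [ 0.01  0.58  2.01 -0.    0.55  1.96]
```

>>> jog_arm --steps '[[[0,0,0.001,0,0,0,1],[0,0,0.001,0,0,0,1],[0,0,0,0,0,0,1]]]'

```text
t: 12.8
ee_pos: [496.0, 15.6, 199.9]
orientation: [3.084, -0.599, -0.001]
ft_force: [0.0, -0.1, -0.4]
width: 58.2
```

>>> jog_arm --steps '[[[0,0,0.001,0,0,0,1],[0,0,0.001,0,0,0,1],[0,0,0,0,0,0,1]]]'

```text
t: 13.05
ee_pos: [496.1, 15.6, 199.5]
orientation: [3.084, -0.599, -0.0]
ft_force: [-4.6, -0.1, 21.4]
width: 57.7
```

Contact with the dish floor at TCP z 199.5. Relaxing and letting go.

>>> jog_arm --steps '[[[0,0,-0.001,0,0,0,1],[0,0,0,0,0,0,0.3],[0,0,0,0,0,0,0],[0,0,0,0,0,0,-0.5],[0,0,0,0,0,0,-1],[0,0,0,0,0,0,-1],[0,0,0,0,0,0,-1],[0,0,0,0,0,0,-1]]]'

```text
t: 13.72
ee_pos: [496.0, 15.6, 198.9]
orientation: [3.084, -0.599, -0.0]
ft_force: [-0.7, 1.2, 1.1]
width: 85.8
```

```bash
python3 st.py; python3 -c "
from h import *
a=ctrl.get_image('wrist')
cv2.imwrite('pics/w7.png',a[:,:,::-1])"
```

```text
13.7167 [496.01  15.65 198.88] F [-0.72  1.24  1.11] Ftool [-1.14 -0.88 -1.11] Mtool [-0.07 -0.15 -0.02] w 85.75244858071532 az -111.98733486934732 q [0.01 0.59 2.01 0.   0.54 1.96]
```

View pics/w7.png

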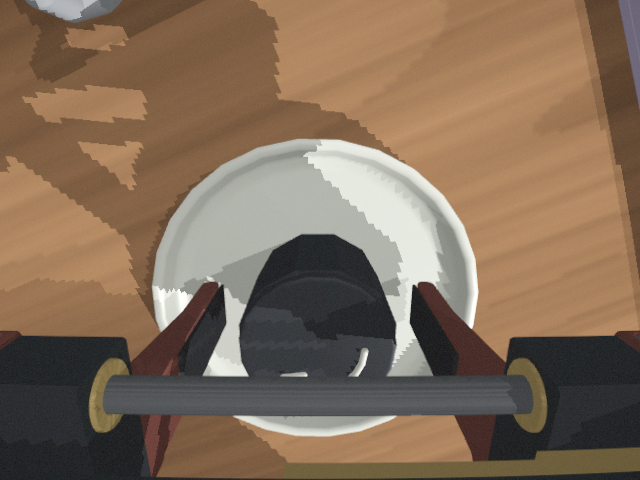

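The nut stands upright in the dish centre, at (318,310). Raising and going back over the fan.

>>> jog_arm --steps '[[[0,0,-0.01,0,0,0,-1],[0,0,-0.03,0,0,0,-1],[0,0,-0.04,0,0,0,-1],[0,0,-0.04,0,0,0,-1],[0,0,-0.04,0,0,0,-1],[0,0,-0.04,0,0,0,-1],[0,0,-0.04,0,0,0,-1],[-0.0076,-0.0363,0,0,0,0,-1],[-0.0076,-0.0363,0,0,0,0,-1],[-0.0076,-0.0363,0,0,0,0,-1],[-0.0076,-0.0363,0,0,0,0,-1],[-0.0076,-0.0363,0,0,0,0,-1],[-0.0076,-0.0363,0,0,0,0,-1],[-0.0075,-0.0362,0,0,0,0,-1],[0,0,0,0,0,0,-1],[0,0,0,0,0,0,-1]]]'

```text
t: 15.1
ee_pos: [541.5, 272.5, 439.3]
orientation: [3.085, -0.595, -0.0]
ft_force: [0.1, -0.5, -0.2]
width: 87.9
```

```bash
python3 st.py
python3 - <<'E'
from h import *
np.set_printoptions(precision=1,suppress=True)
o=ctrl.get_obs();a=ctrl.get_image('wrist')
cv2.imwrite('pics/w8.png',a[:,:,::-1])
for n,z in(('hub_top',158),('post_top',202)):
    for r in ctrl.landmark_of(n,'wrist')[:3]: print(n,np.array(r['uv']),round(r['p'],2),atz('wrist',r['uv'],z,o))
u,v=proj('wrist',[542,271,158],o);print(u,v)
u,v=int(u),int(v);c=a[max(v-60,0):v+60,u-80:u+80]
cv2.imwrite('pics/w8c.png',cv2.resize(c,None,fx=5,fy=5,interpolation=cv2.INTER_CUBIC)[:,:,::-1])
t=ctrl.get_image('top');cv2.imwrite('pics/t8.png',cv2.resize(t[160:320,150:480],None,fx=2.4,fy=2.4)[:,:,::-1])
E
```

```text
15.1 [541.52 272.47 439.27] F [ 0.11 -0.45 -0.18] Ftool [0.27 0.38 0.18] Mtool [-0.09 -0.2  -0.04] w 87.93911256400575 az -111.818783829711 q [ 0.45  0.36  1.64 -0.    1.14  2.4 ]
hub_top [395.2 447.6] 0.92 [344.  280.4 158. ]
hub_top [ 68.3 114.9] 0.57 [684.9 394.  158. ]
post_top [319.  261.7] 0.6 [542.1 272.3 202. ]
320.5429976211407 240.26107071245968
```

View pics/w8.png

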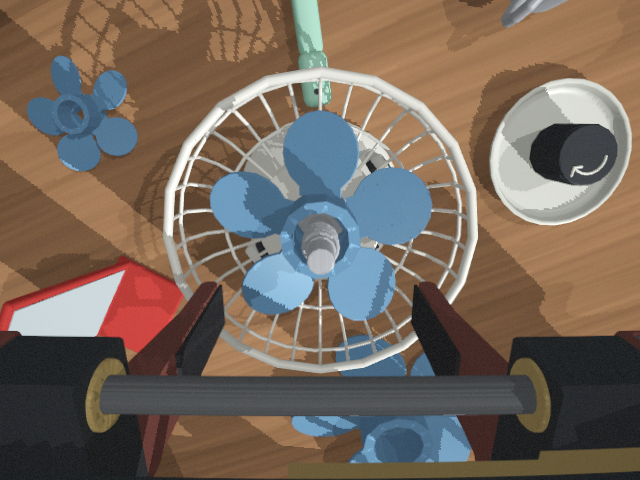

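View pics/w8c.png

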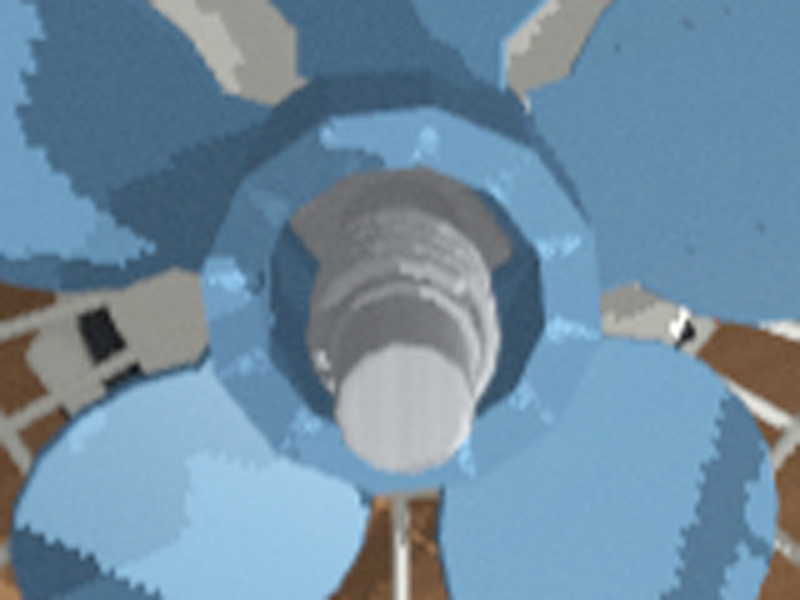

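View pics/t8.png

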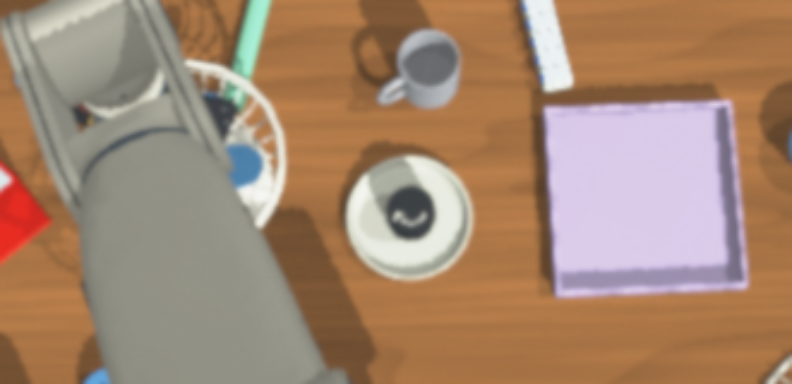

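Run:
```python
from h import *
np.set_printoptions(precision=1,suppress=True)
o=ctrl.get_obs()
V=np.array([(590,225),(530,150),(430,105),(330,122),(240,185),(205,270),(207,355),(275,450),(370,490)],float)
uv=(V+.5)/5-.5+[240,180]
M=R.from_rotvec(o['orientation']).as_matrix()
for z in(152,158):
    P=plane('wrist',uv,z,o)
    from scipy.optimize import least_squares
    f=least_squares(lambda p:np.hypot(*(P-p[:2]).T)-p[2],[542,271,29]).x
    a=np.degrees(np.arctan2(*(P-f[:2]).T[::-1]))%30
    print(z,f,a,np.degrees(np.angle(np.exp(1j*np.radians(a*12)).mean()))/12%30)
print(np.degrees(np.arctan2(M[1,1],M[0,1]))%30)
```

```text
152 [540.2 269.2  29.5] [ 2.1 29.9  0.7 28.8  0.2 27.2 22.6 27.6 28.2] 28.746671069808816
158 [541.9 268.5  28.8] [ 2.1 29.9  0.7 28.8  0.2 27.2 22.6 27.6 28.2] 28.746660106590998
7.938108813287187
```

>>> jog_arm --steps '[[[0,0,0,0,0,-5.7,-1],[0.0008,0.0018,0.01,0,0,0,-1],[0,0,0.03,0,0,0,-1],[0,0,0.025,0,0,0,-1],[0,0,0,0,0,0,-1],[0,0,0,0,0,0,-1]]]'

```text
t: 15.8
ee_pos: [541.8, 268.0, 372.8]
orientation: [3.107, -0.449, -0.005]
ft_force: [1.1, 0.6, 0.2]
width: 87.8
```

```bash
python3 st.py
python3 - <<'E'
from h import *
a=ctrl.get_image('wrist')
cv2.imwrite('pics/w9.png',a[:,:,::-1])
E
```

```text
15.8 [541.85 268.01 372.8 ] F [1.06 0.64 0.22] Ftool [ 0.83 -0.91 -0.23] Mtool [-0.04 -0.13 -0.  ] w 87.7946681560205 az -106.44519371540078 q [ 0.44  0.43  1.7  -0.    1.01  2.3 ]
```

View pics/w9.png

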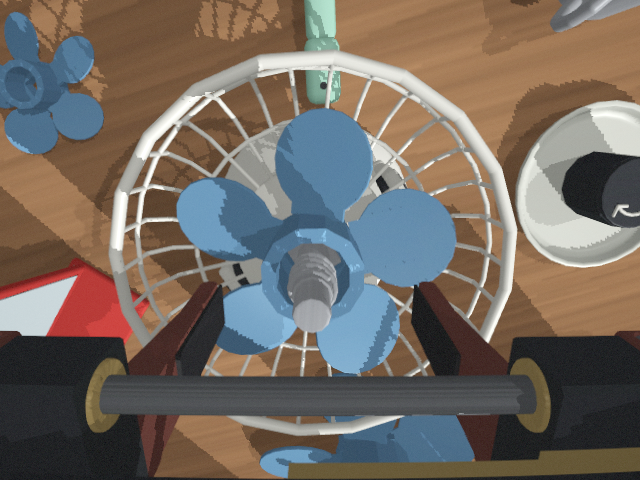

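The blade's hub (312,275) is slightly left of the jaws' centre (318), so I'll shift 2.4 mm, then go down and close.

>>> jog_arm --steps '[[[-0.0007,-0.0024,0,0,0,0,-1],[0,0,0.025,0,0,0,-1],[0,0,0.016,0,0,0,-1],[0,0,0,0,0,0,-1],[0,0,0,0,0,0,-1]]]'

```text
t: 16.27
ee_pos: [542.4, 271.8, 333.9]
orientation: [-3.11, 0.446, -0.001]
ft_force: [-0.4, -0.2, -0.0]
width: 87.9
```

```bash
python3 st.py
python3 - <<'E'
from h import *
a=ctrl.get_image('wrist')
cv2.imwrite('pics/w10.png',a[:,:,::-1])
E
```

```text
16.2667 [542.43 271.76 333.91] F [-0.37 -0.25 -0.03] Ftool [-0.29  0.34  0.03] Mtool [-0.01 -0.12  0.01] w 87.8598813604771 az -106.30856963694902 q [0.44 0.48 1.72 0.   0.94 2.3 ]
```

View pics/w10.png

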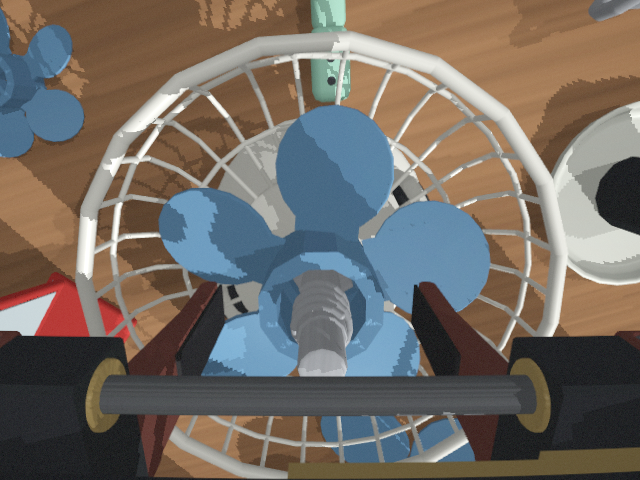

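>>> jog_arm --steps '[[[0,0.001,0.004,0,0,0,-1],[0,0,0.004,0,0,0,-1],[0,0,0,0,0,0,-1],[0,0,0,0,0,0,-1]]]'

```text
t: 16.65
ee_pos: [541.9, 270.6, 325.3]
orientation: [-3.11, 0.445, -0.0]
ft_force: [0.1, -0.6, -0.2]
width: 88.0
```

```bash
python3 st.py
```

```text
16.65 [541.93 270.62 325.29] F [ 0.05 -0.63 -0.16] Ftool [0.23 0.59 0.16] Mtool [-0.04 -0.15 -0.01] w 87.95415605360668 az -106.29412449763187 q [0.44 0.49 1.73 0.   0.92 2.3 ]
```

>>> jog_arm --steps '[[[0,0,0,0,0,0,0],[0,0,0,0,0,0,0.3],[0,0,0,0,0,0,0.5],[0,0,0,0,0,0,1],[0,0,0,0,0,0,1],[0,0,0,0,0,0,1],[0,0,0,0,0,0,1]]]'

```text
t: 17.23
ee_pos: [541.9, 270.6, 325.1]
orientation: [-3.11, 0.445, -0.0]
ft_force: [0.9, -0.5, 0.1]
width: 55.4
```

```bash
python3 st.py
```

```text
17.2333 [541.93 270.61 325.12] F [ 0.89 -0.48  0.07] Ftool [ 0.99  0.21 -0.07] Mtool [ 0.05 -0.21  0.01] w 55.382292818988674 az -106.29300476578793 q [0.44 0.49 1.73 0.   0.92 2.3 ]
```

>>> jog_arm --steps '[[[0,0,-0.002,0,0,0,1],[0,0,-0.004,0,0,0,1],[0,0,-0.004,0,0,0,1],[0,0,-0.004,0,0,0,1],[0,0,0,0,0,0,1]]]'

```text
t: 17.65
ee_pos: [542.2, 270.8, 340.2]
orientation: [-3.109, 0.445, -0.002]
ft_force: [0.1, -0.2, -0.8]
width: 55.3
```

```bash
python3 st.py
```

```text
17.65 [542.21 270.76 340.22] F [ 0.09 -0.18 -0.8 ] Ftool [0.14 0.15 0.8 ] Mtool [-0.01 -0.2   0.02] w 55.317738183648274 az -106.28809939272894 q [ 0.44  0.47  1.72 -0.    0.95  2.3 ]
```

>>> jog_arm --steps '[[[0,0,-0.01,0,0,0,1],[0,0,-0.015,0,0,0,1],[0,0,-0.015,0,0,0,1],[0,0,-0.015,0,0,0,1],[0,0,-0.015,0,0,0,1],[0,0,-0.015,0,0,0,1],[0,0,-0.015,0,0,0,1],[0,0,-0.015,0,0,0,1],[0,0,0,0,0,0,1],[0,0,0,0,0,0,1]]]'

```text
t: 18.48
ee_pos: [541.9, 270.6, 455.1]
orientation: [-3.109, 0.445, -0.003]
ft_force: [-0.7, -0.6, 0.0]
width: 55.9
```

```bash
python3 st.py
python3 - <<'E'
from h import *
a=ctrl.get_image('wrist');b=ctrl.get_image('side')
cv2.imwrite('pics/w11.png',a[:,:,::-1])
cv2.imwrite('pics/s11.png',cv2.resize(b[160:400,210:430],None,fx=2.5,fy=2.5)[:,:,::-1])
for c in('top','side'):
    if c=='top': ctrl.get_image('top')
    h=hull(c,'tray')
    if h: print(c,h[1:],cv2.minAreaRect(plane(c,h[0],26)))
E
```

```text
18.4833 [541.91 270.61 455.07] F [-0.67 -0.58  0.02] Ftool [-0.48  0.75 -0.02] Mtool [ 0.01 -0.2   0.02] w 55.932500879499834 az -106.29121009066377 q [0.44 0.34 1.63 0.   1.17 2.3 ]
top ([0.89], [375.7, 202.5, 462.5, 282.6]) ((511.687255859375, -270.50762939453125), (233.69517517089844, 232.89309692382812), 1.3043557405471802)
side ([0.61, 0.47], [319.6, 183.4, 361.8, 234.0]) ((435.722412109375, -173.01248168945312), (73.7414321899414, 78.28119659423828), 89.50544738769531)
```

View pics/w11.png

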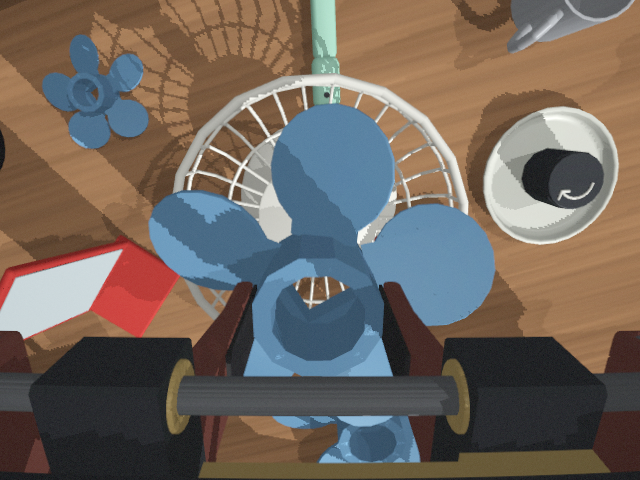

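View pics/s11.png

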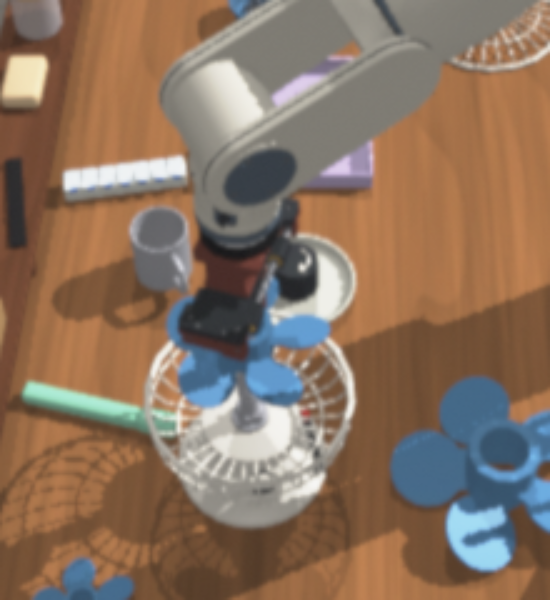

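The blade is off the shaft and level. The empty post shows in the side view, and the nut still stands in the dish. Carrying the blade to above the tray centre.

>>> jog_arm --steps '[[[0.004,0.017,0,0,0,0,1],[0.0077,0.033,0,0,0,0,1],[0.0077,0.033,0,0,0,0,1],[0.0077,0.033,0,0,0,0,1],[0.0077,0.033,0,0,0,0,1],[0.0077,0.033,0,0,0,0,1],[0.0077,0.033,0,0,0,0,1],[0.0077,0.033,0,0,0,0,1],[0.0077,0.033,0,0,0,0,1],[0.0077,0.033,0,0,0,0,1],[0.0077,0.033,0,0,0,0,1],[0.0077,0.033,0,0,0,0,1],[0.0077,0.033,0,0,0,0,1],[0.0077,0.033,0,0,0,0,1],[0.0077,0.033,0,0,0,0,1],[0.0077,0.033,0,0,0,0,1],[0.0034,0.016,0,0,0,0,1],[0,0,0,0,0,0,1],[0,0,0,0,0,0,1]]]'

```text
t: 20.32
ee_pos: [511.5, -271.2, 453.2]
orientation: [-3.109, 0.448, 0.002]
ft_force: [0.0, 0.9, -1.0]
width: 55.5
```

```bash
python3 st.py
python3 - <<'E'
from h import *
o=ctrl.get_obs()
a=ctrl.get_image('wrist');b=ctrl.get_image('side')
cv2.imwrite('pics/w12.png',a[:,:,::-1])
cv2.imwrite('pics/s12.png',cv2.resize(b[120:330,220:420],None,fx=2.8,fy=2.8)[:,:,::-1])
E
```

```text
20.3167 [ 511.48 -271.23  453.21] F [ 0.01  0.93 -0.98] Ftool [-0.25 -0.89  0.98] Mtool [-0.03 -0.15 -0.04] w 55.53663386952766 az -106.40353851174788 q [-0.51  0.3   1.69  0.    1.15  1.35]
```

View pics/w12.png

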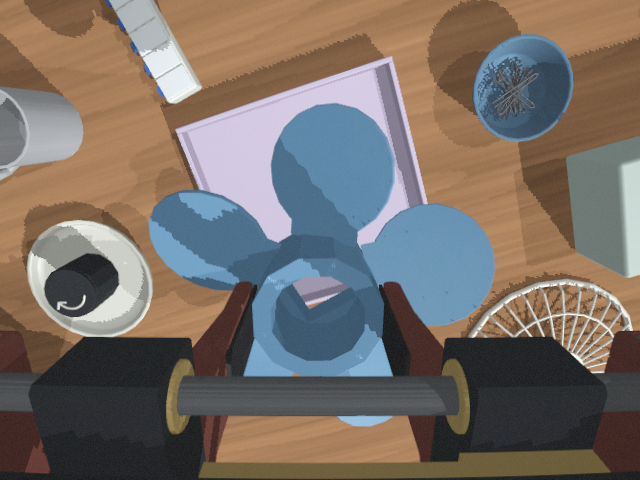

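View pics/s12.png

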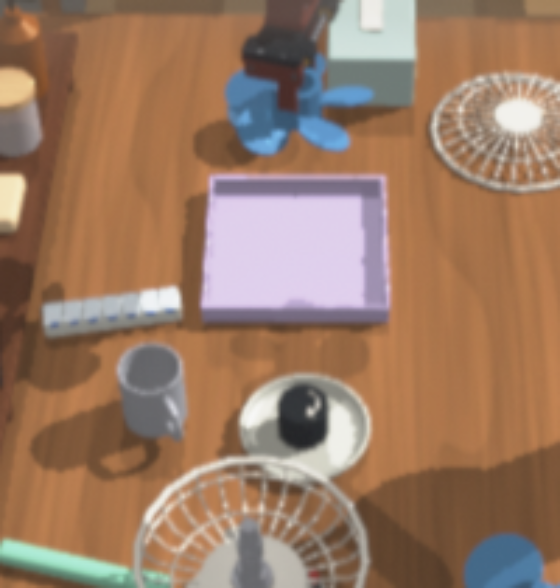

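>>> jog_arm --steps '[[[0,0,0.03,0,0,0,1],[0,0,0.04,0,0,0,1],[0,0,0.04,0,0,0,1],[0,0,0.04,0,0,0,1],[0,0,0,0,0,0,1],[0,0,0,0,0,0,1]]]'

```text
t: 20.92
ee_pos: [511.5, -269.2, 302.7]
orientation: [-3.108, 0.442, 0.007]
ft_force: [0.4, -0.1, -1.2]
width: 55.4
```

```bash
python3 st.py
python3 - <<'E'
from h import *
o=ctrl.get_obs()
a=ctrl.get_image('wrist');b=ctrl.get_image('side');
# predicted tray top corners for tray at (511.5,-270.5), yaw 1.2deg, inner edges
for c,im in(('wrist',a),('side',b)):
    im=im[:,:,::-1].copy()
    Q=R.from_euler('z',1.2,degrees=True).as_matrix()
    pts=[proj(c,Q@np.array([sx*112.5,sy*112.5,26])+[511.5,-270.5,0],o) for sx,sy in((1,1),(1,-1),(-1,-1),(-1,1))]
    cv2.polylines(im,[np.int32(pts)],True,(0,0,255),1)
    if c=='side': im=cv2.resize(im[120:330,220:420],None,fx=2.8,fy=2.8)
    cv2.imwrite(f'pics/{c}13.png',im)
E
```

```text
20.9167 [ 511.52 -269.2   302.75] F [ 0.37 -0.09 -1.22] Ftool [ 0.38 -0.01  1.22] Mtool [-0.06 -0.17 -0.04] w 55.43209640164533 az -106.20128006495821 q [-0.51  0.49  1.8   0.    0.85  1.35]
```

View pics/wrist13.png

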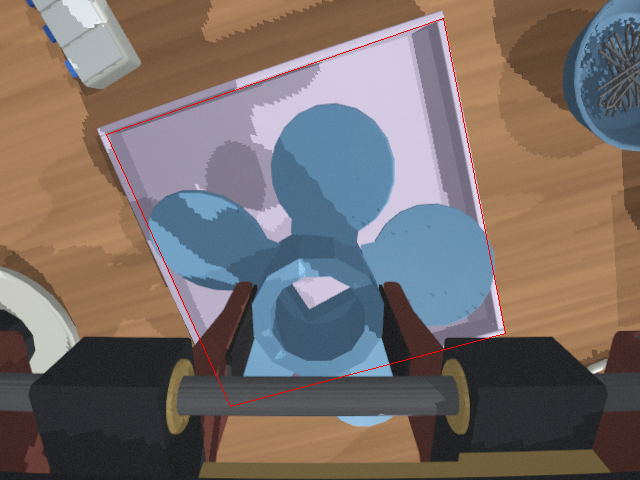

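View pics/side13.png

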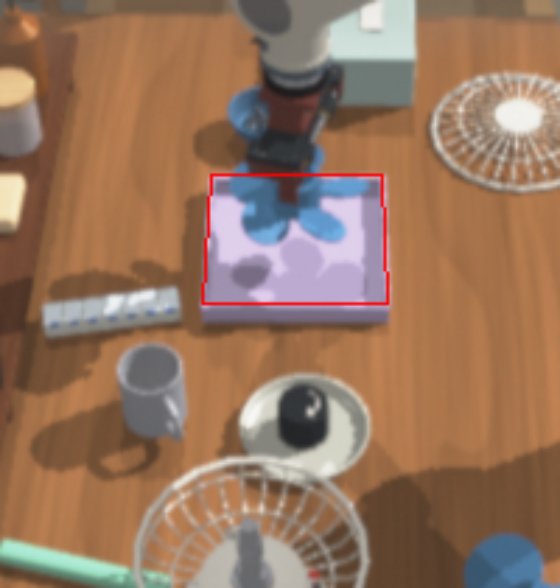

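The predicted tray outline matches the picture to a few millimetres, so the blade is centred over it. Lowering.

>>> jog_arm --steps '[[[0,0,0.025,0,0,0,1],[0,0,0.025,0,0,0,1],[0,0,0.015,0,0,0,1],[0,0,0.006,0,0,0,1],[0,0,0,0,0,0,1],[0,0,0,0,0,0,1]]]'

```text
t: 21.52
ee_pos: [512.7, -271.0, 235.2]
orientation: [3.109, -0.445, 0.005]
ft_force: [0.4, -1.0, -0.5]
width: 56.0
```

>>> jog_arm --steps '[[[0,0,0.001,0,0,0,1],[0,0,0.001,0,0,0,1],[0,0,0,0,0,0,1],[0,0,0,0,0,0,1]]]'

```text
t: 21.85
ee_pos: [511.9, -270.7, 231.7]
orientation: [3.11, -0.445, 0.001]
ft_force: [0.3, 0.5, -1.3]
width: 55.6
```

Expected contact near 222.

>>> jog_arm --steps '[[[0,0,0.003,0,0,0,1],[0,0,0.003,0,0,0,1],[0,0,0.001,0,0,0,1],[0,0,0,0,0,0,1],[0,0,0,0,0,0,1]]]'

```text
t: 22.27
ee_pos: [511.7, -270.6, 223.8]
orientation: [-3.11, 0.445, 0.001]
ft_force: [-0.4, 0.3, -1.2]
width: 55.8
```

>>> jog_arm --steps '[[[0,0,0.001,0,0,0,1],[0,0,0,0,0,0,1],[0,0,0,0,0,0,1]]]'

```text
t: 22.52
ee_pos: [511.8, -270.7, 223.0]
orientation: [-3.11, 0.445, 0.0]
ft_force: [0.3, -0.4, -0.8]
width: 55.7
```

>>> jog_arm --steps '[[[0,0,0.001,0,0,0,1],[0,0,0,0,0,0,1],[0,0,0,0,0,0,1]]]'

```text
t: 22.77
ee_pos: [511.8, -270.7, 222.1]
orientation: [3.11, -0.445, 0.0]
ft_force: [0.2, -0.1, -1.1]
width: 55.9
```

>>> jog_arm --steps '[[[0,0,0.001,0,0,0,1],[0,0,0,0,0,0,1],[0,0,0,0,0,0,1]]]'

```text
t: 23.02
ee_pos: [511.9, -270.7, 222.1]
orientation: [3.11, -0.445, 0.0]
ft_force: [-2.2, 0.5, 9.9]
width: 55.6
```

```bash
python3 st.py
```

```text
23.0167 [ 511.86 -270.72  222.06] F [-2.17  0.51  9.87] Ftool [-2.22  0.12 -9.87] Mtool [ 0.16 -0.6  -0.  ] w 55.552062362782074 az -106.2907404316553 q [-0.51  0.62  1.82  0.    0.7   1.35]
```

>>> jog_arm --steps '[[[0,0,-0.0005,0,0,0,1],[0,0,0,0,0,0,0.3],[0,0,0,0,0,0,0],[0,0,0,0,0,0,-0.5],[0,0,0,0,0,0,-1],[0,0,0,0,0,0,-1],[0,0,0,0,0,0,-1],[0,0,-0.01,0,0,0,-1],[0,0,-0.03,0,0,0,-1],[0,0,-0.04,0,0,0,-1],[0,0,-0.04,0,0,0,-1],[0,0,-0.04,0,0,0,-1],[0,0,-0.04,0,0,0,-1],[0,0,0,0,0,0,-1],[0,0,0,0,0,0,-1]]]'

```text
t: 24.27
ee_pos: [512.1, -270.8, 425.1]
orientation: [3.108, -0.445, 0.009]
ft_force: [-0.9, 0.2, -0.3]
width: 88.3
```

```bash
python3 st.py
python3 - <<'E'
from h import *
np.set_printoptions(precision=1,suppress=True)
o=ctrl.get_obs()
a=ctrl.get_image('wrist');b=ctrl.get_image('side');t=ctrl.get_image('top')
cv2.imwrite('pics/w14.png',a[:,:,::-1])
cv2.imwrite('pics/s14.png',b[:,:,::-1])
cv2.imwrite('pics/t14.png',t[:,:,::-1])
for n,z in(('hub_top',55),('blade',5),('tray',0),('nut_top',58),('dish',0)):
    for c in('wrist','side','top'):
        for r in ctrl.landmark_of(n,c)[:2]: print(n,c,np.array(r['uv']),round(r['p'],2),atz(c,r['uv'],z,o))
E
```

```text
24.2667 [ 512.13 -270.83  425.07] F [-0.87  0.22 -0.33] Ftool [-0.89  0.04  0.32] Mtool [ 0.03 -0.16 -0.03] w 88.32058841676009 az -106.28831850429073 q [-0.51  0.33  1.72 -0.    1.09  1.35]
hub_top wrist [317.8 217.3] 0.66 [ 511.6 -270.4   55. ]
hub_top side [243.9 396.6] 0.82 [707.7 463.3  55. ]
hub_top side [326.3 199.3] 0.81 [ 508.1 -269.3   55. ]
hub_top top [221.7 333.4] 0.92 [261. 289.  55.]
hub_top top [419.7 242.5] 0.9 [ 504.2 -270.    55. ]
blade wrist [316.1 208.7] 0.68 [ 510.1 -268.1    5. ]
blade side [244.1 402.1] 0.93 [714.1 457.6   5. ]
blade side [404.2 349.4] 0.85 [264.6 284.9   5. ]
blade top [418.1 242.3] 0.9 [ 515.  -274.7    5. ]
blade top [170.8 181.9] 0.78 [717.6 460.5   5. ]
tray wrist [313.3 205. ] 0.95 [ 513.9 -266.1    0. ]
tray side [322.9 211.9] 0.8 [ 520.4 -259.5    0. ]
tray top [254.1 177.1] 0.44 [727.8 208.    0. ]
nut_top wrist [ 52.9 307.8] 0.75 [498.2  15.1  58. ]
nut_top side [325.4 263. ] 0.63 [503.   13.4  58. ]
nut_top side [309.9 313.6] 0.36 [543.4 202.3  58. ]
nut_top top [319.4 245.1] 0.84 [502.4  15.1  58. ]
nut_top top [256.3 175.3] 0.33 [713.5 194.4  58. ]
dish side [328.7 271.7] 0.84 [492.9   4.9   0. ]
dish top [317.7 248.2] 0.9 [504.9  20.3   0. ]
dish top [233.1 237.9] 0.61 [541.2 269.    0. ]
```

View pics/w14.png

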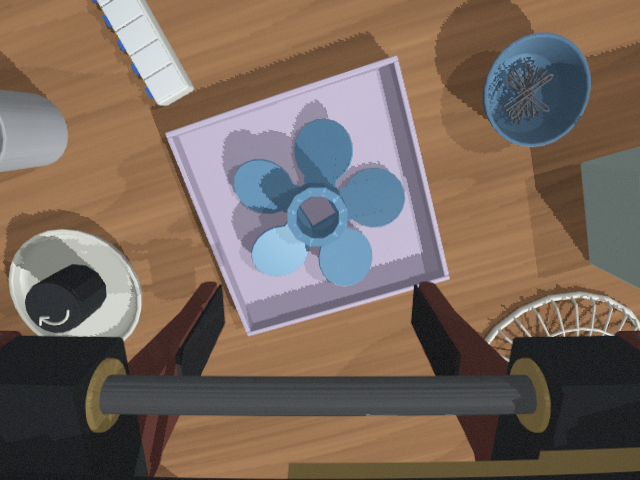

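View pics/s14.png

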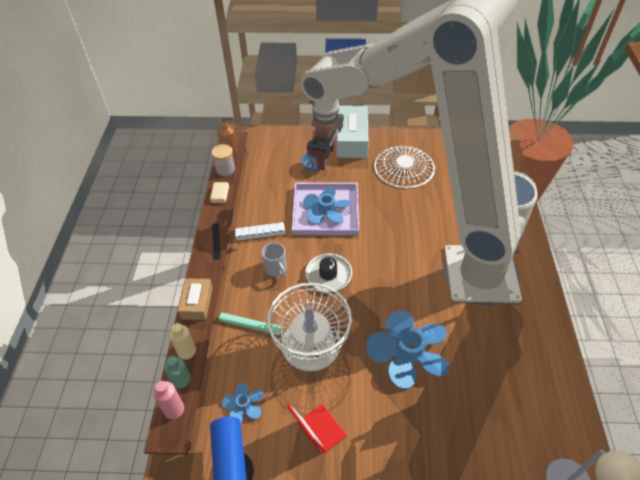

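The wrist view shows the blade flat and front up in the middle of the tray (hub at 318,215), clear of the walls. The nut stands in the dish (65,295), and nothing else has moved. Handing in.

```bash
python3 -c "
from workcell import ctrl
print(ctrl.close_job())"
```

```text
the job is handed in; nothing more can be done
None
```

The nut is off and standing in the soap dish, the blade lies flat and front up on the tray floor, and I handed the job in at about 24.5 s of the 72 s. No verdict came back.

**What I did:**
- **Nut:** I turned it about 264° clockwise in one grip, raising the tool with the thread. It came free with almost no pull. I set it down on the dish floor, pressing with at most about 21 N, before letting go.
- **Blade:** I gripped the top of the hub, lifted it straight up off the shaft, and lowered it into the tray until it touched with about 10 N. Then I released it and raised the arm clear.

**Last checks:**
- **Blade position:** the wrist camera puts the hub at (512, −270) mm, against my measured tray centre of (511.5, −270.5).
- **Nut position:** it shows at about (498, 15) mm, against a dish centre of (496, 16).
- **Other things:** in the final pictures nothing else looks moved. I judged that by eye rather than measuring it.

**Disagreements:**
- **Nut height:** the cameras put it 4–10 mm too low at first. The heights at which the nut and blade touched down agreed with the text, so I went by those.
- **Detector points:** the tray and dish points from the side and top cameras were off by up to about 14 mm. I used the mask outlines and the wrist view instead.
- **Gripping the nut:** there was a brief 7 N upward push when I first closed on it, gone once I eased up 1 mm; I did not find the cause.

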